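# Seat the tube block of a dry-block shaker on its hidden pins and hold it pressed

### The job

Mount the aluminium block with the eight wide tube bores on the dry-block shaker, its long side along the carriage's travel: the carriage stopped anywhere and the block hides its two locating pins, so slide it along on them until it drops over both, then press it down on the sprung heating plate as far as it goes. Finish while still holding it pressed down, so that I can tighten the clamp screws. Do not force or slam it on to the pins, and leave the other block, the timer and the label roll where they are.

Things in the scene. Friction and masses are not known exactly. Their poses are not given: they have to be found in the camera images.
- tube_block_mid (a point): centre (21 mm above the underside) of the block to mount: aluminium cuboid 46 (x) x 96 (y) x 42 (z) mm, 0.29 to 0.45 kg, eight 15.5 mm tube bores (2 rows of 4) in its top. Stands upright on the bench. Underside: two blind bores 17.5 mm deep, at x = 0, y = -30 (13 mm wide) and y = +30 mm (13 x 17 mm slot along y). Fits either way round. Grasp across the 46 mm, upper half, mid length.
- spare_block_mid (a point): the other block, not to be moved: the same outside, but with 21 small tube bores (7.5 mm, three rows of seven); this point is its centre, 21 mm above its underside
- shaker: dry-block shaker, white, fixed to the bench, 186 mm deep (x -111 to +75), 216 mm wide, housing top 61 mm high, sloping panel at its front (-x). Origin: on the bench under the middle of the carriage's travel; x to its back, y to its left along the travel. An aluminium carriage on top (84 in x, 136 in y, top at z = 80 mm; end blocks of its rods to z = 76) slides along y.
- pin_level (a point): fixed point of the shaker, 98 mm above its origin: middle of the pins' travel, at tip height. The two brass pins stand on the carriage at x = 0, 30 mm either side in y of the carriage's middle, which was stopped at an unknown place up to 12 mm from here along y. The drive holds it with about 12 N; pushed harder, it slides to its stop. Pins: 10 mm thick, top 6 mm tapered to 5 mm.
- seat_level (a point): fixed point of the shaker, 83 mm above its origin: height of the block's underside when pressed home. The block rides on the pin tips with its underside at z = 98 mm, drops 11 mm over the pins on to the dark heating plate (58 x 104 mm, top at 87 mm when up), and goes down 4 mm more when pressed. Low clamp screws at both ends of the carriage reach z = 89 mm.
- contact_plate (a joint): travel of the sprung heating plate: 0 = up, 0.004 = pressed down to its stop, in m. It stays up under the block's weight alone; it starts to yield at about 6 N in all (block's weight included), reaches the stop at about 12 N, and springs back up when let go
- bench_timer: white count-down timer lying on the bench, 64 x 64 x 22 mm, origin at the middle of its underside; not to be disturbed
- label_roll: roll of white labels lying flat, 58 mm across and 24 mm high, origin at the middle of its underside; not to be disturbed
Mind the look-alikes: they are no part of the job. What is shaped like the part that bears tube_block_mid but black or purple is not meant.

How it is judged (in metres and radians):
On the way, in this order (a step that is already met when the one before it is completed fails the run):
1. the wide-bore block is lifted clear of the bench (height (world z) of tube_block_mid above 0.08 m), for 0.1 s.
2. the block has dropped over the locating pins (z of tube_block_mid in the frame of shaker below 0.111 m and x of tube_block_mid in the frame of shaker between -0.006 and 0.006 m and y of tube_block_mid in the frame of shaker between -0.016 and 0.016 m), for 0.1 s.
At the end, for the whole second after the job is handed in: Wide-bore block over both pins (centre within 6 mm across and 16 mm along the travel, square within 0.1 rad, level within 0.06 rad, centre under 106 mm high), fingers pressing it (over 2 N), plate down more than 3 of its 4 mm, at rest; other block, timer and roll not moved over 20 mm (value of joint contact_plate above 0.003 m and z of tube_block_mid in the frame of shaker below 0.106 m and x of tube_block_mid in the frame of shaker between -0.006 and 0.006 m and y of tube_block_mid in the frame of shaker between -0.016 and 0.016 m and angle between the y axis of tube_block_mid and the y axis of shaker, either way round below 0.1 rad and angle between tube_block_mid's own z axis and vertical below 0.06 rad and contact force between tube_block and the fingers above 2 N and linear speed of tube_block below 0.02 m/s); the arm keeps its last pose, push and grip.
It fails at once if the block is forced or slammed on to the shaker (over 90 N) (contact force between tube_block and shaker above 90 N).
It fails at once if the other block is moved by more than 20 mm (distance of spare_block_mid from where it was at the start of the episode above 0.02 m).
It fails at once if the timer is moved by more than 20 mm (distance of bench_timer from where it was at the start of the episode above 0.02 m).
It fails at once if the label roll is moved by more than 20 mm (distance of label_roll from where it was at the start of the episode above 0.02 m).
It also fails if it takes over 51 s, if anything falls off the work surface, if the arm or the gripper's body presses on something with over 40 N, if the wrist force passes 120 N, or if a joint passes its speed limit or range.

### The arm

A 7-joint arm with a two-finger parallel gripper is mounted at the origin on a cart in front of the work surface, level with it; the furniture and walls round the work are solid. World frame = base frame: x ahead of the robot, y to its left, z up, the work surface at z = 0. Lengths are in m, angles in degrees, forces in N, time in s.
With the tool pointing down it reaches from about 0.425 to 0.875 m from the base axis. Payload 4.7 kg.
Tool frame: the origin (TCP) lies midway between the tips of the shut fingers; the grasp point (between the pads) lies env.grip_point_offset behind it (env.grip_point_offset is the distance from the TCP to the grasp point, in m); x points along the fingers, y is the direction in which the jaws open and shut, and the axes are right-handed (so a half turn about x gives the same grasp; the last joint's range is limited). The gripper opens to 87 mm and grips with 3 to 60 N. Pads are 19 mm wide; open, the fingers measure 117 mm over their backs; the gripper's body (75 mm by 190 mm) begins 51 mm behind the grasp point.
Start: joints at [67.443, 18.392, -4.016, 83.108, 1.295, 78.541, -3.26], TCP at [0.258, -0.597, 0.223] pointing down, gripper open.
Joint ranges: [-163.93, 163.93], [-17.29, 119.83], [-79.2, 71.16], [3.27, 140.29], [-89.18, 269.18], [5.43, 117.66], [-154.24, 154.24]. Speed limits (degrees/s): [147.25, 147.25, 180, 180, 180, 180, 180].

### API

Orientations are given as [roll, pitch, yaw] about the fixed x, y, z axes, in that order (R = Rz(yaw) Ry(pitch) Rx(roll)).
In Python, from cell import readout, read_camera, camera_params, sign_off, spot_in, pinpoint, env gives the robot as it stands.
- The arm moves only by the shell command python3 -m pendant 'ROWS' [OPENING] [FORCE]. ROWS is a JSON object of lists of equal length, an entry for each row: "xyz": the shift along the world's x, y, z in m, a list of three; "turn": the turn about the world's z in rad. A call has 1 to 10 rows; each row shifts and turns the pose as measured when the row begins; what a row does not reach is not made up. A row lasts 1/8 s, in which the tool goes at most 62.5 mm and 10.7 degrees, less where a joint would pass 70% of its speed; a pose out of reach is approached as far as the arm can. A call is refused whole if a number of a shift passes 0.0625 or a number of a turn 0.188, either way. A call with a gripper value outside its range is refused whole. OPENING is the opening, from 0 (shut) to 1 (fully open), set as the call begins (- or left out, the last holds). The fingers move at their own pace and stop on an object; FORCE is the grip in N (left out, the last holds). Time passes only in rows, so rows that do not move let the fingers close. It gives the time, the measured TCP pose, the force and the opening at its end, in the units of the state.
- readout.get_obs(): the state, without advancing time (a new reading comes with each control period).
- read_camera(name): name is "scene" or "top" or "wrist"; returns the picture (420x560x3 uint8, red, green, blue); there is no depth.
- camera_params(name): a dict with "fx", "fy", "cx", "cy" (pixels), "rvec" (rotation vector, rad) and "tvec" (3), from world to camera coordinates, as OpenCV has them; the wrist camera has in their place "hand_eye" (4x4, takes a point from camera to tool coordinates, whose origin is the TCP and whose axes are the tool frame's). Camera axes: x right, y down, z forward; pixel columns grow to the right and rows downward; lengths in m; the calibration is good to about 2 mm. A picture is of the moment at which its call begins: read the wrist's pose just before it. camera_params takes no time and is no camera call.
- sign_off(): hands the job in, once; it reports no verdict.
Trained networks look in the newest picture that a camera, given by its name, has taken for a name from the list of things; names that differ only in an ending like _2 or _b are one class to them, and where a whole thing is asked for, a point or a joint stands for the part that bears it (a point fixed in the world has none). Each returns a list of dicts, best first, with "score" (0 to 1); they miss things now and then, are a little off and sometimes report something else, mostly with a low value. They report only what shows in the picture. A call takes as long as a camera call. They do not tell look-alikes from the thing itself.
- spot_in(camera, name): "at" ([x, y, z] in m, in the coordinates of the camera as it stood for that picture, good to about 4 mm: the middle of the surface that is visible of it).
- pinpoint(camera, name): "at" ([x, y, z] in m, in the coordinates of the camera as it stood for that picture, good to about 4 mm: a listed point, or the origin of a listed thing).
The state is a dict: "time_s": time; "qpos": joint angles; "joint_velocities": joint speeds; "effort": joint torques, N m; "tool_pos": TCP position; "tool_rot": TCP orientation; "force": force on the tool from outside, world axes, zero at the start; "wrist_torque": the same for the moment, N m; "grip_width": finger opening in m.
Only numpy, scipy, OpenCV 4.12 (cv2) and the standard library are available. Lean on these libraries where they do the work, as an engineer would, in place of code of your own. Each camera call takes 0.05 s, during which the arm holds its last target.

## Working session

There is one attempt and no reset: what is moved stays moved. The work goes in short steps, Python scripts to look and compute and a shell command to move; the robot and the scene stay as the last step left them, time stands still between calls to the robot, and variables do not carry over. Pictures are saved under pics/ and viewed, and the job is handed in when it is done.

```bash
ls; mkdir -p pics
cat > h.py <<'E'
import numpy as np,cv2
from cell import readout, read_camera, camera_params, sign_off, spot_in, pinpoint, env
from scipy.spatial.transform import Rotation as R
def toworld(cam,p,obs=None):
    c=camera_params(cam)
    if cam=='wrist':
        T=np.array(c['hand_eye']); q=T[:3,:3]@p+T[:3,3]
        return R.from_euler('xyz',obs['tool_rot'],degrees=True).as_matrix()@q+np.array(obs['tool_pos'])
    M=R.from_rotvec(np.ravel(c['rvec'])).as_matrix()
    return M.T@(np.array(p)-np.ravel(c['tvec']))
def ray(cam,u,v,z,obs=None):
    c=camera_params(cam); d=np.array([(u-c['cx'])/c['fx'],(v-c['cy'])/c['fy'],1.])
    o=toworld(cam,np.zeros(3),obs); e=toworld(cam,d,obs)
    return o+(e-o)*(z-o[2])/(e[2]-o[2])
def pix(cam,p):
    c=camera_params(cam)
    return cv2.projectPoints(np.array([p],float),np.ravel(c['rvec']),np.ravel(c['tvec']),np.array([[c['fx'],0,c['cx']],[0,c['fy'],c['cy']],[0,0,1]]),None)[0].ravel()
def save(n,im,s=1):
    cv2.imwrite('pics/'+n,cv2.resize(im[:,:,::-1],None,fx=s,fy=s,interpolation=cv2.INTER_CUBIC))
E
python3 - <<'E'
from h import *
print(readout.get_obs(), env.grip_point_offset)
for c in('scene','top'):
    im=read_camera(c); np.save(c+'.npy',im); save(c+'1.png',im,1.4)
    for n in ('tube_block_mid','spare_block_mid','shaker','pin_level','seat_level','bench_timer','label_roll'):
        for d in pinpoint(c,n)[:3]:
            w=toworld(c,d['at']); print(c,n,round(d['score'],2),w.round(3),pix(c,w).round(0))
E
```

```text
pics
{'time_s': 0.0, 'qpos': array([67.44201465, 18.44077204, -4.01530104, 83.17749413,  1.29665558,
       78.53945666, -3.25984936]), 'joint_velocities': array([-0.0296267 ,  0.03416736, -0.0064189 , -0.01145037,  0.08427595,
        0.02714986,  0.04329324]), 'effort': array([ 6.20803148e-04, -4.91284811e+01, -4.03308626e-01, -3.12531745e+01,
       -6.37762877e-02,  4.36411088e-02,  1.94163649e-04]), 'tool_pos': array([ 0.25750655, -0.59619868,  0.22141937]), 'tool_rot': array([-86.18665304,  89.88736475, 117.18140196]), 'force': array([-0.50314716, -0.71058545,  0.32163799]), 'wrist_torque': array([-0.01939435, -0.0012866 ,  0.01241785]), 'grip_width': 0.0870444871506077} 0.0187
scene tube_block_mid 0.77 [ 0.361 -0.106  0.02 ] [236. 247.]
scene tube_block_mid 0.75 [ 0.347 -0.35   0.02 ] [288. 274.]
scene tube_block_mid 0.71 [ 0.38  -0.715  0.022] [384. 309.]
scene spare_block_mid 0.91 [ 0.489 -0.118  0.016] [256. 227.]
scene shaker 0.61 [0.569 0.215 0.006] [203. 190.]
scene label_roll 0.62 [0.57  0.211 0.001] [204. 191.]
top tube_block_mid 0.97 [ 0.48  -0.257  0.021] [295. 220.]
top tube_block_mid 0.66 [ 0.36  -0.1    0.022] [244. 260.]
top tube_block_mid 0.66 [ 0.343 -0.344  0.025] [324. 264.]
top spare_block_mid 0.94 [ 0.493 -0.115  0.022] [249. 216.]
top spare_block_mid 0.5 [ 0.672 -0.237 -0.   ] [287. 159.]
top pin_level 0.8 [0.565 0.217 0.099] [132. 192.]
top pin_level 0.65 [ 0.677 -0.065  0.001] [233. 158.]
top pin_level 0.62 [ 0.672 -0.238  0.001] [288. 159.]
top seat_level 0.86 [0.57  0.211 0.088] [135. 191.]
top seat_level 0.71 [0.572 0.212 0.002] [145. 193.]
top bench_timer 0.7 [ 0.677 -0.067  0.003] [234. 158.]
top label_roll 0.72 [ 0.675 -0.236 -0.001] [287. 158.]
```

View pics/top1.png

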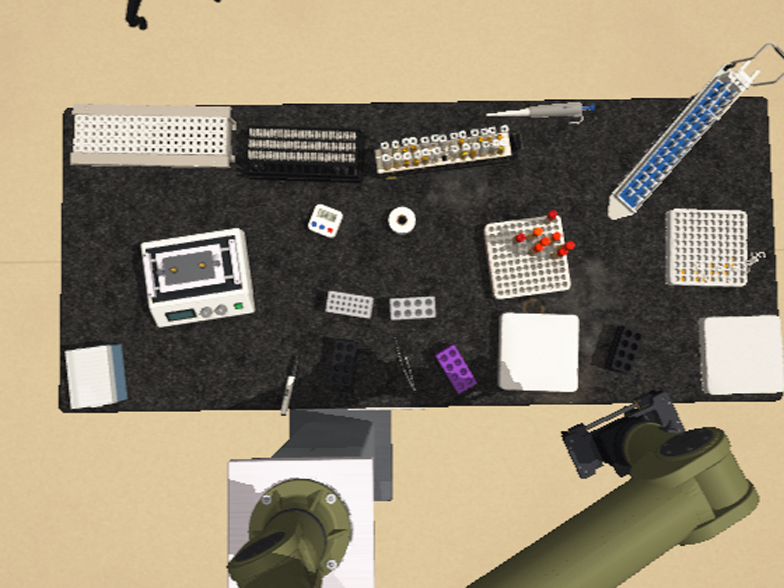

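View pics/scene1.png

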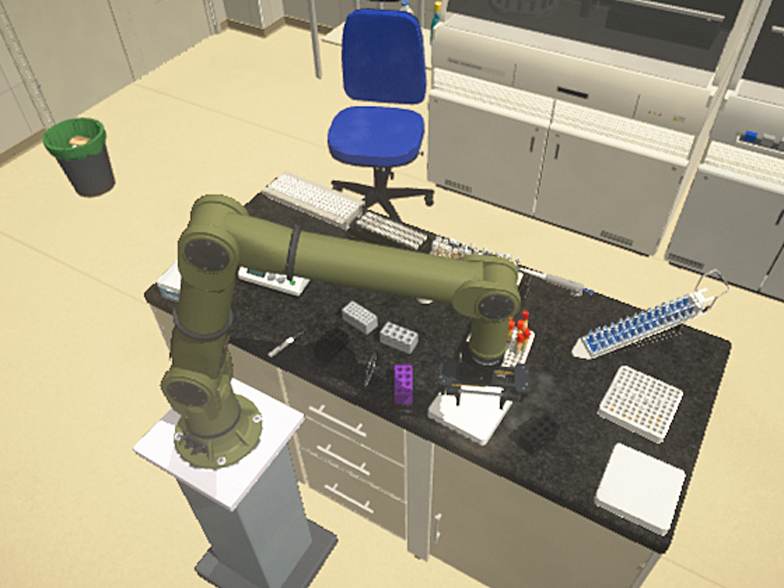

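Run:
```python
from h import *
im=np.load('top.npy')
save('crop_blk.png',im[195:280,210:350],5.5)
save('crop_shk.png',im[155:240,92:192],7)
c=camera_params('top'); print(c,toworld('top',np.zeros(3)))
```

```text
{'fx': 414.96153628022296, 'fy': 414.96153628022296, 'cx': 291.05948949365234, 'cy': 208.48475325121754, 'rvec': array([ 2.17590307, -2.21357163,  0.06107583]), 'tvec': array([-0.23690791,  0.51902531,  1.27518451])} [ 0.4452861  -0.24309494  1.30162718]
```

View pics/crop_blk.png

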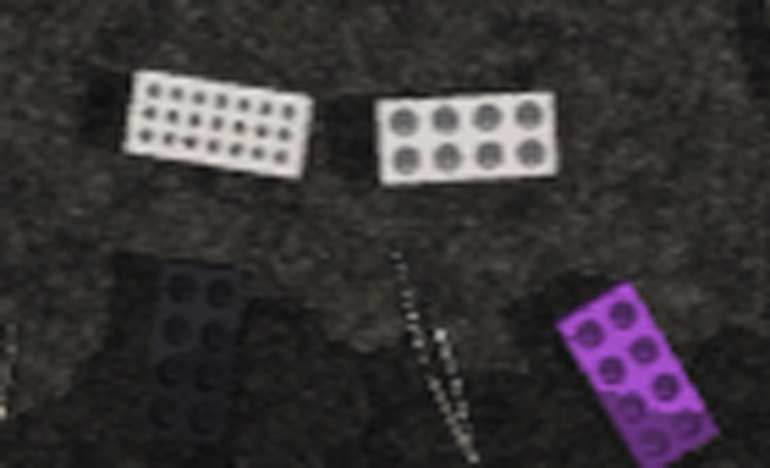

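View pics/crop_shk.png

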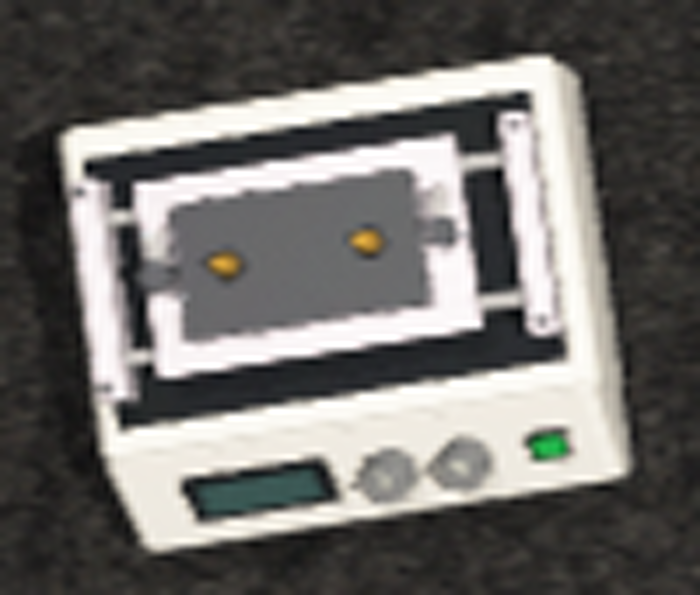

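Run:
```python
from h import *
def q(pts,s,u0,v0,z):
    W=np.array([ray('top',(x+.5)/s-.5+u0,(y+.5)/s-.5+v0,z) for x,y in pts])
    return W
def quad(W,n):
    c=W.mean(0); e=(W[0]+W[3]-W[1]-W[2])/2; f=(W[0]+W[1]-W[2]-W[3])/2
    print(n,c.round(4),'long',np.hypot(*e[:2]).round(4),'short',np.hypot(*f[:2]).round(4),'yaw by long',np.degrees(np.arctan2(-e[0],e[1])).round(2),'by short',np.degrees(np.arctan2(f[1],f[0])).round(2))
quad(q([(376,99),(554,92),(558,175),(382,186)],5.5,210,195,.042),'blk')
quad(q([(135,72),(313,95),(303,180),(124,152)],5.5,210,195,.042),'spare')
quad(q([(133,183),(455,133),(483,325),(160,378)],7,92,155,.08),'carriage')
quad(q([(170,205),(412,170),(430,302),(187,340)],7,92,155,.087),'plate')
W=q([(225,265),(367,241)],7,92,155,.092); print(W.round(4),W.mean(0).round(4),W[0]-W[1])
# housing top corners z=.061
quad(q([(62,132),(550,57),(622,362),(108,455)],7,92,155,.061),'housing')
```

```text
blk [ 0.4792 -0.2559  0.042 ] long 0.0978 short 0.047 yaw by long 1.93 by short 2.36
spare [ 0.4889 -0.1187  0.042 ] long 0.0996 short 0.0459 yaw by long -9.11 by short -7.93
carriage [0.5711 0.2127 0.08  ] long 0.1373 short 0.083 yaw by long 8.16 by short 8.2
plate [0.5706 0.2135 0.087 ] long 0.1025 short 0.0569 yaw by long 7.64 by short 7.6
[[0.5661 0.2428 0.092 ]
 [0.5751 0.1836 0.092 ]] [0.5706 0.2132 0.092 ] [-0.00905486  0.05926398  0.        ]
housing [0.5744 0.2079 0.061 ] long 0.2169 short 0.1379 yaw by long 8.6 by short 10.71
```

```bash
cat >> h.py <<'E'
def st():
    o=readout.get_obs(); M=R.from_euler('xyz',o['tool_rot'],degrees=True).as_matrix()
    print('t',round(o['time_s'],2),'pos',o['tool_pos'].round(4),'jaw yaw',np.degrees(np.arctan2(M[1,1],M[0,1])).round(2),'down',M[:,0].round(3),'F',o['force'].round(2),'w',round(o['grip_width'],4),'q',o['qpos'].round(0)); return o
E
python3 - <<'E'
from h import *
st(); print(camera_params('wrist')['hand_eye'])
E
```

```text
t 0.8 pos [ 0.2578 -0.5967  0.2226] jaw yaw -66.64 down [ 0. -0. -1.] F [-0.15  0.24 -0.18] w 0.0864 q [67. 18. -4. 83.  1. 79. -3.]
[[-7.01023235e-04 -2.78611777e-01  9.60403554e-01 -1.62457728e-01]
 [ 9.99999404e-01 -9.99113585e-04  4.40083759e-04  1.22790301e-03]
 [ 8.36939720e-04  9.60403290e-01  2.78612311e-01 -7.69805071e-02]
 [ 0.00000000e+00  0.00000000e+00  0.00000000e+00  1.00000000e+00]]
```

```bash
python3 -m pendant '{"xyz":[[0.028,0.0426,0],[0.028,0.0426,0],[0.028,0.0426,0],[0.028,0.0426,0],[0.028,0.0426,0],[0.028,0.0426,0],[0.028,0.0426,0],[0.028,0.0426,0]],"turn":[0.15,0.15,0.15,0.15,0.15,0.15,0.15,0.15]}' 1
python3 - <<'E'
from h import *
o=st()
im=read_camera('wrist'); np.save('w1.npy',im); save('w1.png',im,1.4)
for n in('tube_block_mid','spare_block_mid'):
    for d in pinpoint('wrist',n)[:3]: print(n,round(d['score'],2),toworld('wrist',d['at'],o).round(4))
E
```

```text
time_s: 1.8
tool_pos: [0.483, -0.2497, 0.2234]
tool_rot: [36.8, 89.6, -49.5]
force: [-0.4, -1.0, 0.0]
grip_width: 0.0871
t 1.8 pos [ 0.483  -0.2497  0.2234] jaw yaw 3.75 down [ 0.004 -0.005 -1.   ] F [-0.37 -1.04  0.02] w 0.0871 q [ 49.   7. -26.  98.   3.  76.  26.]
tube_block_mid 0.9 [ 0.3621 -0.1035  0.0202]
tube_block_mid 0.81 [ 0.4802 -0.2527  0.0238]
tube_block_mid 0.78 [ 0.3492 -0.3471  0.024 ]
spare_block_mid 0.63 [ 0.4924 -0.1229  0.0246]
```

View pics/w1.png

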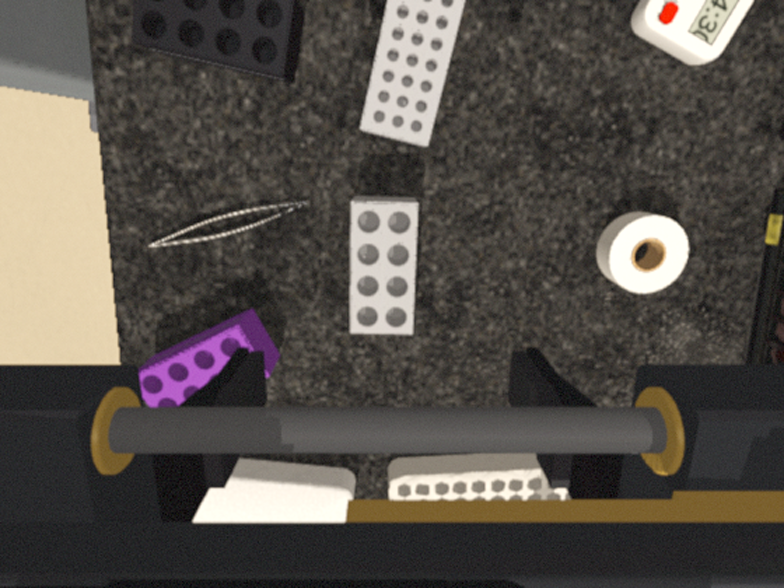

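Candidates in the wrist picture: the silver eight-bore block at (383,265) is the target. The silver 21-bore spare is at (410,70), the black look-alike at (215,40) and the purple one at (205,365). The silver block with eight wide bores fits the description.

Run:
```python
from h import *
im=np.load('w1.npy'); save('w1c.png',im[125:250,230:320],4.5)
o=st()
g=cv2.cvtColor(im,cv2.COLOR_RGB2GRAY)
o['tool_pos']=o['tool_pos']
W=np.array([ray('wrist',(x+.5)/1.4-.5,(y+.5)/1.4-.5,.042,o) for x,y in [(350,203),(418,203),(413,333),(350,333)]])
print(W.round(4),W.mean(0).round(4)); e=(W[0]+W[1]-W[2]-W[3])/2; print(np.degrees(np.arctan2(-e[0],e[1])),np.linalg.norm(e), np.linalg.norm(W[1]-W[0]))
```

```text
t 1.95 pos [ 0.4842 -0.2475  0.2235] jaw yaw 3.85 down [ 0.005 -0.004 -1.   ] F [-0.26  0.   -0.54] w 0.0873 q [ 48.   7. -26.  98.   3.  76.  26.]
[[ 0.4578 -0.2079  0.042 ]
 [ 0.5041 -0.2049  0.042 ]
 [ 0.5084 -0.2995  0.042 ]
 [ 0.462  -0.3025  0.042 ]] [ 0.4831 -0.2537  0.042 ]
2.5795043105633093 0.0946969788781877 0.04646400465009347
```

View pics/w1c.png

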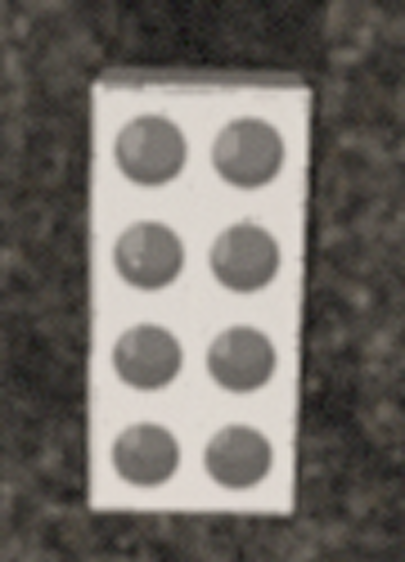

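```bash
python3 -m pendant '{"xyz":[[-0.0037,-0.0085,-0.04],[0,0,-0.05],[0,0,-0.05],[0,0,-0.02]],"turn":[-0.029,0,0,0]}' 1
python3 - <<'E'
from h import *
o=st(); im=read_camera('wrist'); save('w2.png',im,1.4)
E
```

```text
time_s: 2.45
tool_pos: [0.4792, -0.2627, 0.0622]
tool_rot: [37.3, 89.2, -51.1]
force: [-0.1, 0.1, -0.0]
grip_width: 0.087
t 2.45 pos [ 0.4792 -0.2627  0.0622] jaw yaw 1.59 down [ 0.009 -0.011 -1.   ] F [-0.06  0.1  -0.04] w 0.087 q [ 48.  15. -25. 108.   8.  58.  21.]
```

View pics/w2.png

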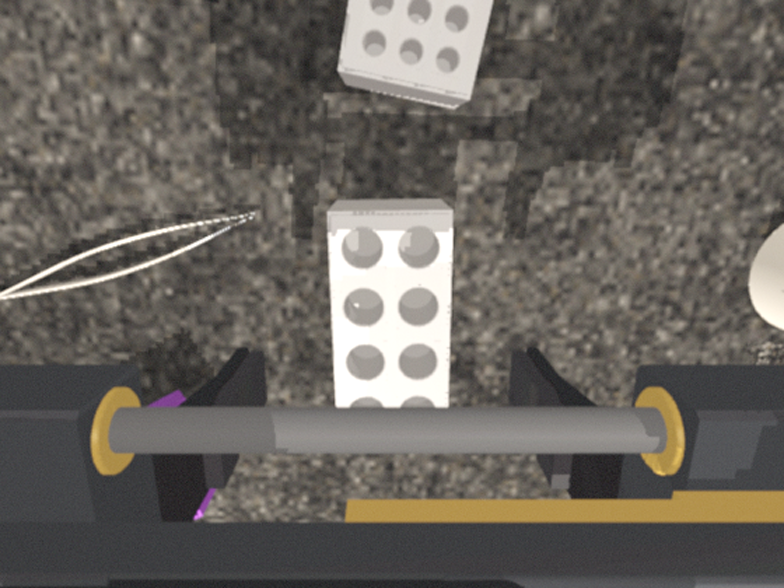

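The block sits centred between the open fingers (columns 330–452, against fingers at 265 and 512). I'll correct the small y drift and descend.

```bash
python3 -m pendant '{"xyz":[[0,0.004,-0.02],[0,0,-0.02],[0,0,0],[0,0,0]],"turn":[0.01,0,0,0]}' 1
python3 - <<'E'
from h import *
st()
E
```

```text
time_s: 3.0
tool_pos: [0.4774, -0.2636, 0.0217]
tool_rot: [29.6, 89.1, -58.7]
force: [0.8, -0.2, 0.6]
grip_width: 0.0869
t 3.0 pos [ 0.4774 -0.2636  0.0217] jaw yaw 1.67 down [ 0.008 -0.013 -1.   ] F [ 0.81 -0.16  0.6 ] w 0.0869 q [ 47.  18. -24. 110.  10.  53.  20.]
```

```bash
python3 -m pendant '{"xyz":[[0.003,0.008,-0.008],[0,0,0],[0,0,0]],"turn":[0.01,0,0]}' 1
python3 - <<'E'
from h import *
st()
E
```

```text
time_s: 3.38
tool_pos: [0.4819, -0.256, 0.0154]
tool_rot: [34.0, 88.9, -53.8]
force: [-0.6, -0.3, 0.3]
grip_width: 0.0867
t 3.38 pos [ 0.4819 -0.256   0.0154] jaw yaw 2.26 down [ 0.011 -0.015 -1.   ] F [-0.57 -0.29  0.28] w 0.0867 q [ 46.  18. -24. 110.  10.  52.  19.]
```

```bash
python3 -m pendant '{"xyz":[[0,0,0],[0,0,0],[0,0,0],[0,0,0],[0,0,0]],"turn":[0,0,0,0,0]}' 0 45
python3 - <<'E'
from h import *
st()
E
```

```text
time_s: 4.0
tool_pos: [0.4817, -0.2563, 0.0158]
tool_rot: [32.2, 88.9, -55.6]
force: [-0.8, -0.1, 0.0]
grip_width: 0.0454
t 4.0 pos [ 0.4817 -0.2563  0.0158] jaw yaw 2.25 down [ 0.011 -0.016 -1.   ] F [-0.79 -0.05  0.02] w 0.0454 q [ 46.  18. -24. 110.  10.  52.  19.]
```

```bash
python3 -m pendant '{"xyz":[[0,0,0.015],[0,0,0.03],[0,0,0.04],[0,0,0.04],[0,0,0.02],[0,0,0]],"turn":[0,0,0,0,0,0]}'
python3 - <<'E'
from h import *
st()
im=read_camera('wrist'); save('w3.png',im,1.4)
E
```

```text
time_s: 4.75
tool_pos: [0.4793, -0.2543, 0.1666]
tool_rot: [29.1, 89.1, -58.6]
force: [-0.8, -0.1, -2.7]
grip_width: 0.0458
t 4.75 pos [ 0.4793 -0.2543  0.1666] jaw yaw 2.31 down [ 0.008 -0.013 -1.   ] F [-0.84 -0.1  -2.66] w 0.0458 q [ 49.   8. -26. 103.   4.  69.  24.]
```

View pics/w3.png

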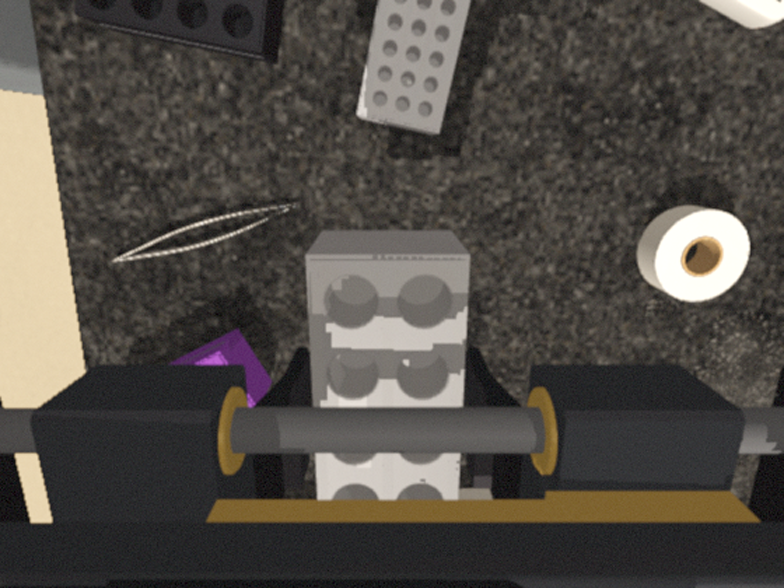

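```bash
python3 -m pendant '{"xyz":[[0.0108,0.0445,0.006],[0.0108,0.0445,0.006],[0.0108,0.0445,0.006],[0.0108,0.0445,0.006],[0.0108,0.0445,0.006],[0.0108,0.0445,0.006],[0.0108,0.0445,0.006],[0.0108,0.0445,0.006],[0,0,0],[0,0,0]],"turn":[0.013,0.013,0.013,0.013,0.013,0.013,0.013,0.013,0,0]}'
python3 - <<'E'
from h import *
o=st()
im=read_camera('wrist'); np.save('w4.npy',im); save('w4.png',im,1.4)
for n in('pin_level','seat_level','shaker'):
    for d in pinpoint('wrist',n)[:2]: print(n,round(d['score'],2),toworld('wrist',d['at'],o).round(4))
im=read_camera('top'); np.save('top4.npy',im); save('top4.png',im[130:260,70:230],4.5)
for n in('pin_level','seat_level','shaker'):
    for d in pinpoint('top',n)[:2]: print(n,round(d['score'],2),toworld('top',d['at'],o).round(4))
E
```

```text
time_s: 6.05
tool_pos: [0.5553, 0.1126, 0.1992]
tool_rot: [-74.3, 89.0, -156.0]
force: [-0.2, 0.3, -3.2]
grip_width: 0.0458
t 6.05 pos [0.5553 0.1126 0.1992] jaw yaw 8.32 down [-0.017 -0.007 -1.   ] F [-0.23  0.33 -3.2 ] w 0.0458 q [ 22.  14. -42.  95.  10.  76. -13.]
pin_level 0.95 [0.5741 0.2119 0.1026]
seat_level 0.9 [0.572  0.2104 0.0852]
shaker 0.83 [ 0.5723  0.2084 -0.0007]
pin_level 0.29 [0.5559 0.1156 0.2066]
seat_level 0.3 [ 0.6727 -0.2393 -0.001 ]
```

View pics/w4.png

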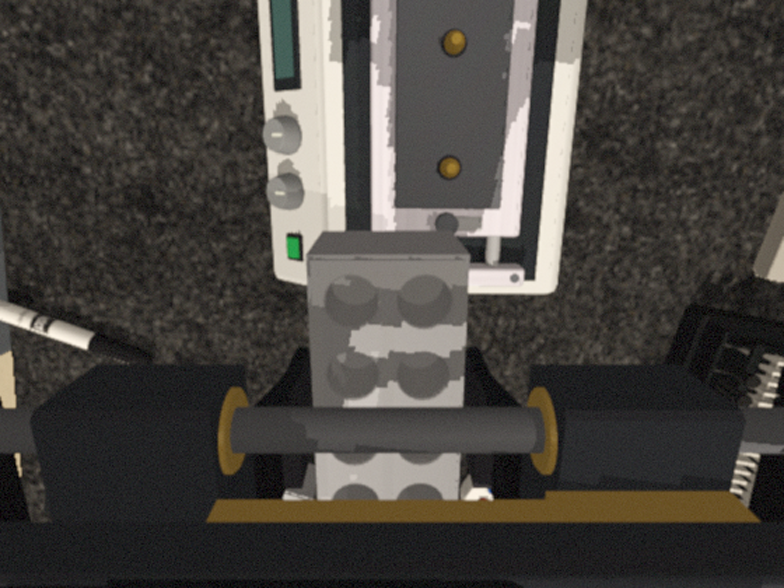

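View pics/top4.png

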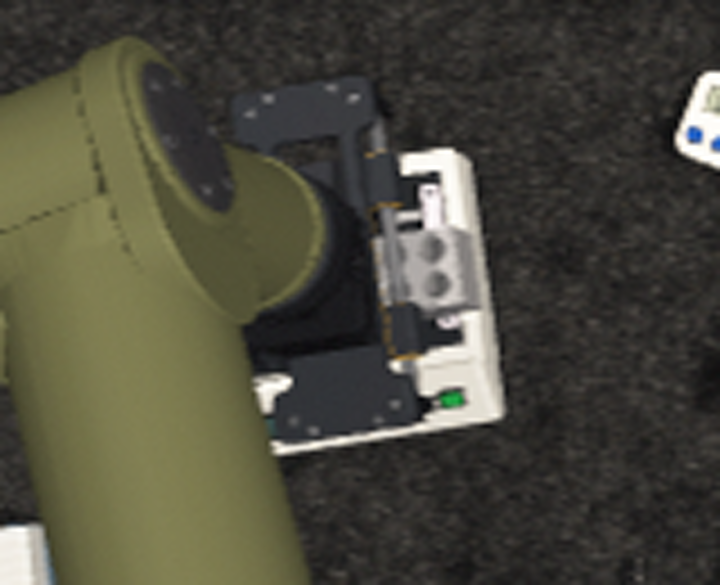

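The wrist picture shows the pins at (455,42) and (450,168), and the held block's far top edge running from (309,257) to (468,257). The top camera is blocked by the arm.

Run:
```python
from h import *
im=np.load('w4.npy'); save('w4c.png',im[10:190,200:410],3.6)
o=dict(readout.get_obs()); print(o['tool_pos'],o['tool_rot'])
o['tool_pos']=np.array([0.5553,0.1126,0.1992])
f=lambda x,y,z: ray('wrist',(x+.5)/1.4-.5,(y+.5)/1.4-.5,z,o)
P=[f(455,40,.097),f(450,167,.097)]; print('pins',np.round(P,4),np.linalg.norm(P[0]-P[1]),np.mean(P,0).round(4),np.degrees(np.arctan2(-(P[0]-P[1])[0],(P[0]-P[1])[1])))
zt=.1992-.0158+.042
A,B=f(309,257,zt),f(468,257,zt); print('edge',A.round(4),B.round(4),np.linalg.norm(A-B),((A+B)/2).round(4),np.degrees(np.arctan2((B-A)[1],(B-A)[0])))
e=np.radians(8.3); y=np.array([-np.sin(e),np.cos(e),0]); print('block ctr',((A+B)/2-.048*y).round(4))
# plate right edge & left edge
C=[f(398,0,.087),f(396,206,.087)];D=[f(513,0,.087),f(501,207,.087)]
for X in(C,D): print(np.round(X,4),np.degrees(np.arctan2(-(X[0]-X[1])[0],(X[0]-X[1])[1])))
```

```text
[0.55614419 0.11266205 0.2009057 ] [ -71.8238944    89.12136325 -153.57789964]
pins [[0.5688 0.2424 0.097 ]
 [0.5769 0.1839 0.097 ]] 0.05907146191481055 [0.5729 0.2132 0.097 ] 7.919527345073029
edge [0.5281 0.1565 0.2254] [0.5719 0.163  0.2254] 0.044314216963371164 [0.55   0.1598 0.2254] 8.3682440577666
block ctr [0.5569 0.1123 0.2254]
[[0.5388 0.258  0.087 ]
 [0.5526 0.1592 0.087 ]] 7.9184380473812785
[[0.5944 0.2658 0.087 ]
 [0.6093 0.1669 0.087 ]] 8.563221408378249
```

View pics/w4c.png

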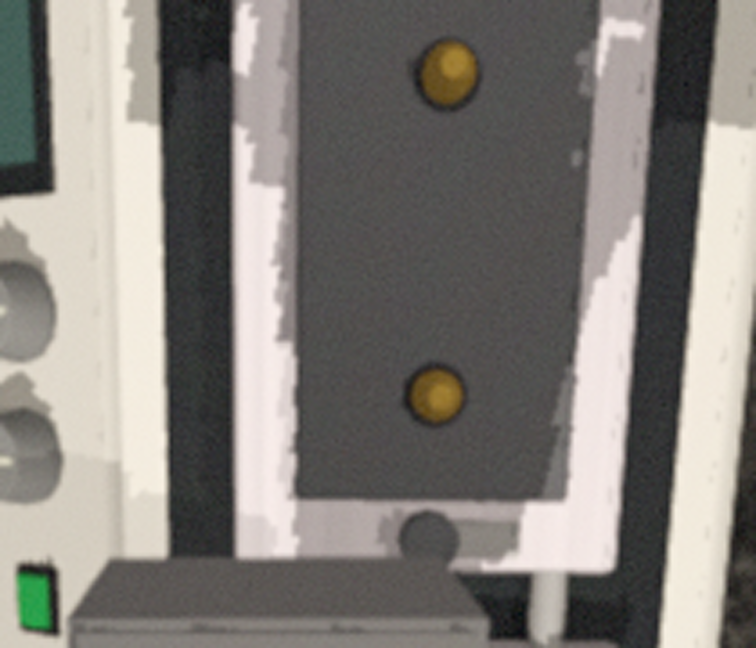

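```bash
python3 -m pendant '{"xyz":[[0.005,0.03,-0.015],[0.005,0.03,-0.015],[0.0045,0.028,-0.01],[0.0015,0.012,-0.01],[0,0,0],[0,0,0]],"turn":[0,0,0,0,0,0]}'
python3 - <<'E'
from h import *
o=st()
E
```

```text
time_s: 7.2
tool_pos: [0.5742, 0.2097, 0.1502]
tool_rot: [-55.9, 89.1, -138.1]
force: [-0.5, -0.8, -2.7]
grip_width: 0.0455
t 7.2 pos [0.5742 0.2097 0.1502] jaw yaw 7.77 down [-0.011 -0.01  -1.   ] F [-0.55 -0.81 -2.65] w 0.0455 q [ 12.  22. -43.  92.  16.  73. -26.]
```

```bash
python3 -m pendant '{"xyz":[[-0.0015,0.004,-0.01],[0,0,-0.01],[0,0,-0.005],[0,0,0],[0,0,0]],"turn":[0.007,0,0,0,0]}'
python3 - <<'E'
from h import *
o=st()
im=read_camera('scene'); save('s5.png',im[130:260,140:300],4.5)
im=read_camera('wrist'); save('w5.png',im,1.4)
E
```

```text
time_s: 7.82
tool_pos: [0.5735, 0.2105, 0.124]
tool_rot: [-48.5, 89.1, -130.5]
force: [-0.4, 0.3, -3.4]
grip_width: 0.0459
t 7.83 pos [0.5735 0.2105 0.124 ] jaw yaw 7.96 down [-0.01  -0.012 -1.   ] F [-0.37  0.25 -3.36] w 0.0459 q [ 11.  23. -42.  94.  17.  70. -27.]
```

View pics/w5.png

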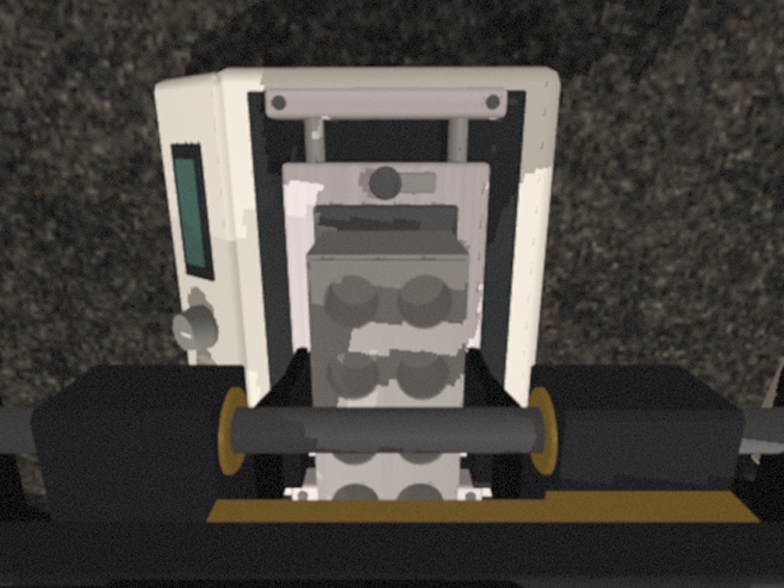

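Run:
```python
from h import *
print(camera_params('wrist')['cx']*1.4)
o=dict(readout.get_obs()); o['tool_pos']=np.array([0.5735,0.2105,0.124])
f=lambda x,y,z: ray('wrist',(x+.5)/1.4-.5,(y+.5)/1.4-.5,z,o)
a=[f(282,164,.08),f(489,164,.08)];b=[f(314,207,.087),f(457,207,.087)];c=[f(308,257,.124-.0158+.042),f(468,257,.124-.0158+.042)]
e=np.radians(8.1);X=np.array([np.cos(e),np.sin(e),0]);Y=np.array([-np.sin(e),np.cos(e),0])
for n,p in zip('car plate blk'.split(),(a,b,c)):
    m=np.mean(p,0); print(n,np.round(p,4).tolist(),'X',round(m@X,4),'Y',round(m@Y,4),np.linalg.norm(p[0]-p[1]).round(4))
```

```text
387.0967742367691
car [[0.5223, 0.2744, 0.08], [0.6043, 0.2858, 0.08]] X 0.5971 Y 0.1979 0.0828
plate [[0.5376, 0.2601, 0.087], [0.5937, 0.268, 0.087]] X 0.5972 Y 0.1817 0.0567
blk [[0.5462, 0.2547, 0.1502], [0.5902, 0.261, 0.1502]] X 0.5989 Y 0.1752 0.0445
```

```bash
python3 -m pendant '{"xyz":[[-0.0016,0.0026,-0.004],[0,0,-0.003],[0,0,0],[0,0,0]],"turn":[0.002,0,0,0]}'
python3 - <<'E'
from h import *
o=st()
E
```

```text
time_s: 8.43
tool_pos: [0.5719, 0.2138, 0.117]
tool_rot: [-47.0, 89.1, -128.9]
force: [0.1, -0.3, -2.0]
grip_width: 0.0462
t 8.43 pos [0.5719 0.2138 0.117 ] jaw yaw 8.11 down [-0.01  -0.012 -1.   ] F [ 0.09 -0.32 -1.98] w 0.0462 q [ 11.  24. -42.  94.  17.  69. -28.]
```

```bash
python3 -m pendant '{"xyz":[[0,0,-0.003],[0,0,-0.002],[0,0,0],[0,0,0]],"turn":[0,0,0,0]}'
python3 - <<'E'
from h import *
o=st()
E
```

```text
time_s: 8.93
tool_pos: [0.572, 0.2137, 0.1117]
tool_rot: [-46.7, 89.1, -128.6]
force: [0.6, 0.0, -3.4]
grip_width: 0.0459
t 8.93 pos [0.572  0.2137 0.1117] jaw yaw 8.1 down [-0.01  -0.012 -1.   ] F [ 0.57  0.01 -3.44] w 0.0459 q [ 11.  24. -42.  95.  18.  69. -28.]
```

```bash
python3 -m pendant '{"xyz":[[0,0,-0.002],[0,0,-0.002],[0,0,0],[0,0,0]],"turn":[0,0,0,0]}';python3 -m pendant '{"xyz":[[0,0,-0.002],[0,0,-0.001],[0,0,0]],"turn":[0,0,0]}'
```

```text
time_s: 9.43
tool_pos: [0.5721, 0.2136, 0.1074]
tool_rot: [-46.5, 89.1, -128.4]
force: [0.5, 1.3, -2.9]
grip_width: 0.0455
time_s: 9.8
tool_pos: [0.5721, 0.2136, 0.1042]
tool_rot: [-46.5, 89.1, -128.4]
force: [0.7, -0.1, -3.7]
grip_width: 0.046
```

```bash
python3 -m pendant '{"xyz":[[0,0,-0.002],[0,0,0],[0,0,0]],"turn":[0,0,0]}' - 60;python3 -m pendant '{"xyz":[[0,0,-0.002],[0,0,0],[0,0,0]],"turn":[0,0,0]}'; python3 -m pendant '{"xyz":[[0,0,-0.0015],[0,0,0]],"turn":[0,0]}'
```

```text
time_s: 10.18
tool_pos: [0.5724, 0.2139, 0.1034]
tool_rot: [-42.5, 89.2, -124.4]
force: [0.1, -0.1, -1.8]
grip_width: 0.0456
time_s: 10.55
tool_pos: [0.5725, 0.2139, 0.1029]
tool_rot: [-38.9, 89.1, -120.8]
force: [-2.4, -1.2, 2.8]
grip_width: 0.0457
time_s: 10.8
tool_pos: [0.5725, 0.214, 0.1018]
tool_rot: [-37.7, 89.1, -119.6]
force: [-3.4, -1.7, 6.7]
grip_width: 0.0455
```

```bash
python3 -m pendant '{"xyz":[[0,0,-0.002],[0,0,-0.002]],"turn":[0,0]}';python3 -m pendant '{"xyz":[[0,0,-0.002],[0,0,-0.002]],"turn":[0,0]}';  python3 - <<'E'
from h import *
o=st()
E
```

```text
time_s: 11.05
tool_pos: [0.5725, 0.2139, 0.099]
tool_rot: [-35.6, 89.1, -117.5]
force: [-5.3, -2.2, 13.0]
grip_width: 0.0454
time_s: 11.3
tool_pos: [0.5725, 0.214, 0.099]
tool_rot: [-30.3, 89.0, -112.2]
force: [-7.1, -3.4, 16.6]
grip_width: 0.0457
t 11.3 pos [0.5725 0.214  0.099 ] jaw yaw 8.09 down [-0.006 -0.016 -1.   ] F [-7.07 -3.43 16.57] w 0.0457 q [ 10.  25. -42.  95.  18.  67. -28.]
```

```bash
python3 -m pendant '{"xyz":[[-0.001,-0.0005,-0.002],[-0.001,-0.0005,-0.002],[-0.0005,0,-0.002]],"turn":[0,0,0]}';  python3 - <<'E'
from h import *
for i in range(3):
  im=read_camera('wrist'); o=st()
save('w6.png',im,1.4); save('s6.png',read_camera('scene')[130:260,140:300],4.5)
for n in ('pin_level','tube_block_mid'):
    for d in pinpoint('wrist',n)[:2]: print(n,d['score'],toworld('wrist',d['at'],o).round(4))
E
```

```text
time_s: 11.68
tool_pos: [0.5724, 0.214, 0.0989]
tool_rot: [-6.9, 89.1, -88.8]
force: [-6.0, -3.3, 14.0]
grip_width: 0.0455
t 11.72 pos [0.5724 0.214  0.0989] jaw yaw 8.08 down [ 0.    -0.016 -1.   ] F [-5.85 -2.18 12.67] w 0.0454 q [ 10.  24. -42.  96.  18.  67. -29.]
t 11.78 pos [0.5724 0.214  0.0989] jaw yaw 8.08 down [ 0.    -0.016 -1.   ] F [-5.36 -1.9  14.01] w 0.0453 q [ 10.  24. -42.  96.  18.  67. -29.]
t 11.82 pos [0.5724 0.214  0.0988] jaw yaw 8.08 down [ 0.    -0.016 -1.   ] F [-6.13 -2.93 14.08] w 0.0455 q [ 10.  25. -42.  96.  18.  67. -29.]
tube_block_mid 0.91 [0.5705 0.2172 0.1039]
```

View pics/w6.png

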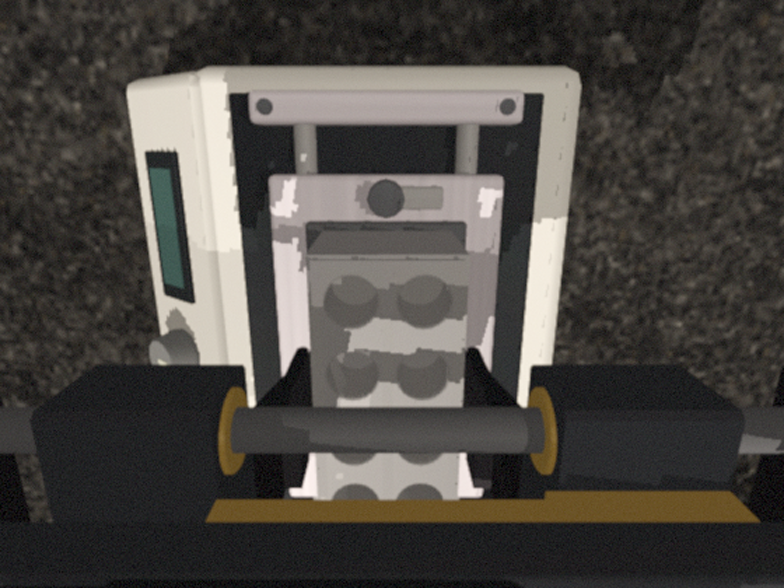

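View pics/s6.png

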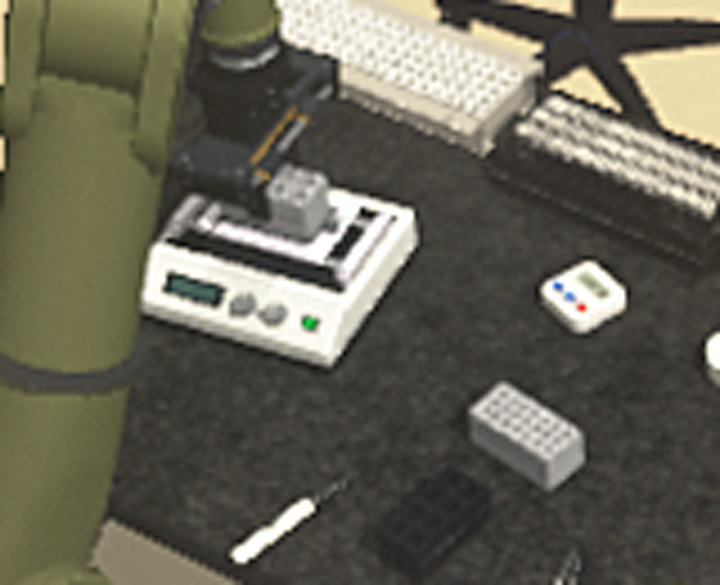

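The picture shows the block square over the heating plate with no gap. The TCP stopped 4 mm below first plate contact, and the push is steady.

Run:
```python
from h import *
st(); print(sign_off())
```

```text
t 11.97 pos [0.5724 0.214  0.0989] jaw yaw 8.08 down [ 0.    -0.016 -1.   ] F [-5.7  -4.31 12.77] w 0.0452 q [ 10.  25. -42.  96.  18.  67. -29.]
the job is handed in; nothing more can be done
None
```

The silver wide-bore block is on the shaker, over both locating pins and pressed down to the plate's stop. The arm is still holding it, ready for you to tighten the clamp screws. I handed in at about 12 s; the sign-off gives no verdict.

- **Getting it on:** Both pins were visible in the top and wrist pictures, so I lined the block up with them directly. It dropped over them without the sliding search.
- **Seating:** The tool went down from 0.103 m, where it first touched the plate, and stopped at 0.099 m. That is the full 4 mm and matches the 0.0988 m I expected.
- **Push:** The force reading was a steady 13–14 N upward. With the block's weight added, that is about 16–17 N on the plate, against the 12 N needed to reach its stop. The highest vertical reading in the force checks was 16.6 N, far below the 90 N limit.
- **Squareness:** The jaws are at 8.1°, and I measured the shaker at about 8°. I estimate the block is within about 0.01 rad of level.
- **Side force:** About 6–7 N sideways remained. I tried to relieve it and it barely changed. It is probably the block touching a pin, or the arm flexing.
- **Network check:** The trained network put the block's centre at (0.5705, 0.2172, 0.1039), within about 4 mm of the tool position.
- **Other items:** I went nowhere near the other block, the timer or the label roll. They looked undisturbed in the last scene picture, where the roll was only partly in view, but I did not measure their positions again.

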